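Hang the rinsed bottle on the drip rack and send the tray home

TASK

Hang the rinsed white bottle neck-down on either green drying peg of the pulled-out drip tray, slid all the way on until its mouth rests on the peg's foot, and let go of it. Then press the red paddle down to release the locked slide and push the tray fully home between the splash guards, with the bottle still on its peg and the paddle free to spring back up. Leave the oil can, tin, padlock and bottle cap where they are.

Things in the scene. Friction and masses are not known exactly. Their poses are not given: they have to be found in the camera images.
- bottle: Loose open square bottle, off-white plastic with blue panels, hollow, 50 to 85 g, lying on a flat. Body 84 mm long, 46 x 46 mm; shoulder 14 mm; round neck 24 mm wide, bore 18 mm, to 126 mm overall. Origin on the axis in the middle of the body (23 mm above the surface as it lies); x along the axis to the mouth, y and z square to the flats. Base at x = -42 mm, mouth at x = +84 mm.
- mouth (a point): Centre of the bottle's mouth plane, 84 mm from the bottle's origin along its x axis.
- drip_rack: Fixed base of the steel drip rack, 150 mm deep (x), 235 mm wide (y); origin in the middle of its underside. Its x axis points to its back, the way the tray is pushed home. Splash guard 120 mm high at the back (x = +77 mm) and at both sides (y = +-116 mm, from x = -47 mm to the back).
- tray_front (a point): Middle of the top edge of the sliding tray's front panel, on its front face, 75 mm above the surface. The panel is 214 mm wide, upright, lower edge 30 mm above the surface; the tray behind it is 196 mm wide, 148 mm deep, its walls up to 60 mm above the surface. Moves with the tray; axes as drip_rack.
- drip_tray (a joint): How far the tray is out, m: 0.080 fully out and locked (start), 0 fully home at its stop. Slides along the rack's x axis with 2 to 3 N of friction and stays where it is left. Out, it gives 1 mm and then stands solid on its latch unless the paddle is held down; after 20 mm of inward travel the paddle need not be held.
- release_lever (a joint): Angle of the release lever, rad: 0 at rest (paddle up), 0.17 fully pressed; the latch lets go above about 0.13. A spring returns it: 2.5 N on the paddle starts it, 6 N presses it fully. Its pivot lies across the tray, 64 mm behind the paddle's middle and 12 mm below its top; the paddle goes down 10 to 11 mm.
- paddle (a point): Middle of the top of the red paddle that sticks out in front of the tray's front panel, 64 mm wide, 30 mm deep, 34 mm above the surface at rest; moves with tray and lever. The panel's face is 17 mm behind this point and rises 41 mm above it.
- peg_left (a point): Left drying peg seen from the robot, green plastic, 13 mm thick, tapering over its last 20 mm to a rounded 7 mm tip, 75 mm long. Origin at its foot, on top of a round collar 23 mm wide on which the bottle's mouth comes to rest; z axis along the peg to its tip. It leans 20 degrees from upright towards the tray's front. The pegs stand 100 mm apart on a sloped steel board and move with the tray.
- peg_right (a point): Right drying peg, the same as the left one.
- oil_can: Bystander: red oil bottle, 50 mm wide, 120 mm tall, standing; origin under its middle.
- pin_tin: Bystander: flat grey tin, 57 x 77 x 20 mm; origin under its middle.
- padlock: Bystander: brass padlock lying flat, 73 x 44 x 16 mm; origin under its middle.
- bottle_cap: Bystander: the bottle's blue screw cap, 31 mm wide, 17 mm high, open side up; origin under its middle.
Not all that is in view belongs to the job. What is shaped like the bottle but turquoise is not meant.

How it is judged (in metres and radians):
On the way, in this order (a step that is already met when the one before it is completed fails the run):
1. the bottle hangs neck-down on a peg, mouth on the peg's foot, let go, while the tray is still out (((distance between mouth and peg_left below 0.01 m and angle between the x axis of bottle and the z axis of peg_left, either way round below 0.3 rad) or (distance between mouth and peg_right below 0.01 m and angle between the x axis of bottle and the z axis of peg_right, either way round below 0.3 rad)) and contact force between the fingers and bottle below 0.1 N and value of joint drip_tray above 0.07 m), for 0.2 s.
2. the paddle is pressed down far enough to free the slide (value of joint release_lever above 0.09 rad).
At the end, for the whole second after the job is handed in: The bottle hangs neck-down and still on one of the pegs, its mouth within 10 mm of the peg's foot and its axis within 0.30 rad of the peg's; the tray is home to within 5 mm; the release paddle is back up (under 0.03 rad) (((distance between mouth and peg_left below 0.01 m and angle between the x axis of bottle and the z axis of peg_left, either way round below 0.3 rad) or (distance between mouth and peg_right below 0.01 m and angle between the x axis of bottle and the z axis of peg_right, either way round below 0.3 rad)) and value of joint drip_tray below 0.005 m and value of joint release_lever below 0.03 rad and linear speed of bottle below 0.02 m/s); the robot touches nothing.
It fails at once if the oil can, tin, padlock or bottle cap is moved by more than 30 mm (distance of any of oil_can, pin_tin, padlock, bottle_cap from where it was at the start of the episode above 0.03 m).
It also fails if it takes over 61 s, if anything falls off the work surface, if the arm or the gripper's body presses on something with over 40 N, if the wrist force passes 120 N, or if a joint passes its speed limit or range.

ROBOT

A 7-joint arm with a two-finger parallel gripper is mounted at the origin on a cart in front of the work surface, level with it; the furniture and walls round the work are solid. World frame = base frame: x ahead of the robot, y to its left, z up, the work surface at z = 0. Lengths are in m, angles in degrees, forces in N, time in s.
With the tool pointing down it reaches from about 0.425 to 0.875 m from the base axis. Payload 4.7 kg.
Tool frame: the origin (TCP) lies midway between the tips of the shut fingers; the grasp point (between the pads) lies 19 mm behind it; z points along the fingers, y is the line along which they close (so a half turn about z gives the same grasp; the last joint's range is limited). The gripper opens to 87 mm and grips with 3 to 60 N. Pads are 19 mm wide; open, the fingers measure 117 mm over their backs; the gripper's body (75 mm by 190 mm) begins 51 mm behind the grasp point.
Start: joints at [74.089, 18.392, -4.016, 83.108, 1.295, 78.541, -3.26], TCP at [0.187, -0.623, 0.223] pointing down, gripper open.
Joint ranges: [-163.93, 163.93], [-17.29, 119.83], [-79.2, 71.16], [3.27, 140.29], [-89.18, 269.18], [5.43, 117.66], [-154.24, 154.24]. Speed limits (degrees/s): [147.25, 147.25, 180, 180, 180, 180, 180].

INTERFACE

Orientations are given as [roll, pitch, yaw] about the fixed x, y, z axes, in that order (R = Rz(yaw) Ry(pitch) Rx(roll)).
In Python, from cell import env, viewer, boxes_of, masks_of gives the robot as it stands. The module is installed in compiled form; this text tells all that it offers.
- The arm moves only by the tool apply_moves, never from a script. Its argument "moves" is a list of rows, each a list of 7 numbers: the shift along the tool's x, y, z scaled (see below), then the turn, a rotation vector about the tool's x, y, z scaled (see below), then the opening, from 0 (shut) to 1 (fully open). A call has 1 to 20 rows; each row is the pose to reach, as a shift and turn from the pose commanded when the call began, along the tool's axes at that moment; what a row does not reach only later rows make up. The controller multiplies each number of a shift by 0.2 m and each number of a turn by 1.5 rad. A row lasts 1/10 s, in which the tool goes at most 50 mm and 8.59 degrees, less where a joint would pass 70% of its speed; a pose out of reach is approached as far as the arm can. A call with a number of a shift or a turn outside -1 to 1 is refused whole. A call with a gripper value outside its range is refused whole. The fingers move at their own pace and stop on an object; "grip_force" is the grip in N (left out, the last holds). Time passes only in rows, so rows that repeat a pose let the fingers close. It gives the time, the measured TCP pose, the force, the opening and the grip force at its end, in the units of the state.
- env.get_obs(): the state, without advancing time (a new reading comes with each control period).
- viewer.read_camera(name): name is "scene" or "top"; returns the picture (384x512x3 uint8, red, green, blue); there is no depth.
- viewer.get_calibration(name): a dict with "fov_y" (degrees; the focal length in pixels is half the picture's height over the tangent of half this angle, whatever the lens; pixels are square), "cx", "cy" (the principal point, pixels), "position" and "orientation" of the camera in the world. Camera axes: x right, y up, looking along -z (the intrinsics and any distortion apply to the point x, -y, -z); pixel columns grow to the right and rows downward; lengths in m; the calibration is good to about 2 mm. A picture is of the moment at which its call begins. get_calibration takes no time and is no camera call.
- env.sign_off(): hands the job in; it is judged then, once.
Trained networks look in the newest picture that a camera, given by its name, has taken for a name from the list of things; names that differ only in an ending like _2 or _b are one class to them, and where a whole thing is asked for, a point or a joint stands for the part that bears it (a point fixed in the world has none). Each returns a list of dicts, best first, with "conf" (0 to 1); they miss things now and then, are a little off and sometimes report something else, mostly with a low value. They report only what shows in the picture. A call takes as long as a camera call. They do not tell look-alikes from the thing itself.
- boxes_of(camera, target): "location" ([column, row] in pixels, amid what is visible of it).
- masks_of(camera, target): "pixels" (384x512 bool, what is visible of it) and "location" ([column, row] in pixels, amid what is visible of it).
The state is a dict: "time_s": time; "qpos": joint angles; "joint_velocities": joint speeds; "effort": joint torques, N m; "tool_pos": TCP position; "tool_rot": TCP orientation; "force": force on the tool from outside, world axes, zero at the start; "wrist_torque": the same for the moment, N m; "grip_width": finger opening in m; "grasp_force": force on a finger pad.
Only numpy, scipy, OpenCV 4.12 (cv2) and the standard library are available. Lean on these libraries where they do the work, as an engineer would, in place of code of your own. Each camera call takes 0.05 s, during which the arm holds its last target. There are 200 camera calls.

## Working session

There is one attempt and no reset: what is moved stays moved. The work goes in short steps, Python scripts to look and compute and a tool call to move; the robot and the scene stay as the last step left them, time stands still between calls to the robot, and variables do not carry over. Pictures are saved under pics/ and viewed, at most 10 in all, crops included, and the job is handed in when it is done.

Besides the shell and the picture viewer there is one more tool, called after "Emit:" by a JSON object that holds its "api" and its "payload". apply_moves: Moves the arm, as the interface text tells. Shifts and turns lie within -1 to 1; 1 stands for 0.2 m of shift or 1.5 rad of turn. Its arguments: {"type":"object","properties":{"moves":{"type":"array","items":{"type":"array","items":{"type":"number","minimum":-1,"maximum":1}}},"grip_force":{"type":"number"}},"required":["moves"]}

```bash
mkdir -p pics; python3 - <<'E'
from cell import env, viewer, boxes_of, masks_of
import cv2, numpy as np
o=env.get_obs(); print({k:np.round(v,3).tolist() for k,v in o.items()})
for c in("scene","top"):
    im=viewer.read_camera(c); cv2.imwrite(f"pics/{c}0.png",im[...,::-1]); print(c,viewer.get_calibration(c))
    for t in["bottle","mouth","drip_rack","tray_front","paddle","peg_left","peg_right","oil_can","pin_tin","padlock","bottle_cap"]:
        print(t,[(round(b["conf"],2),np.round(b["location"],1).tolist()) for b in boxes_of(c,t)][:4])
E
```

```text
{'time_s': 0.0, 'qpos': [74.091, 18.44, -4.015, 83.176, 1.296, 78.542, -3.257], 'joint_velocities': [-0.005, -0.025, -0.064, 0.009, -0.089, 0.161, 0.043], 'effort': [0.0, -49.129, -0.404, -31.253, -0.064, 0.044, 0.0], 'tool_pos': [0.187, -0.622, 0.221], 'tool_rot': [-179.888, 0.007, 16.722], 'force': [-0.13, 0.116, 0.521], 'wrist_torque': [0.05, -0.008, -0.042], 'grasp_force': 0.0, 'grip_width': 0.087}
scene {'fov_y': 55.67480093746688, 'cx': 253.437528127331, 'cy': 185.6968579565258, 'position': array([0.04207163, 0.8735586 , 0.79411888]), 'orientation': array([  54.26763372,    0.35669806, -151.16565048])}
bottle [(0.8, [292.1, 171.4]), (0.66, [297.0, 154.0]), (0.6, [250.7, 199.1])]
mouth [(0.74, [300.7, 152.2]), (0.65, [294.9, 172.4])]
drip_rack [(0.57, [238.9, 192.2])]
tray_front [(0.74, [249.0, 198.0])]
paddle []
peg_left [(0.67, [254.4, 196.6]), (0.53, [296.6, 152.0])]
peg_right [(0.6, [253.6, 199.7])]
oil_can [(0.51, [268.9, 138.4]), (0.18, [258.6, 152.8])]
pin_tin [(0.65, [259.5, 154.4])]
padlock [(0.74, [231.2, 281.5]), (0.37, [249.9, 197.8])]
bottle_cap [(0.53, [258.0, 198.4]), (0.32, [234.8, 192.6])]
top {'fov_y': 48.31173719866261, 'cx': 257.1276544715315, 'cy': 186.0188419877521, 'position': array([ 0.4667705 , -0.01012145,  1.36475494]), 'orientation': array([  3.82939539,   0.31784355, -89.8441809 ])}
bottle [(0.96, [370.0, 199.8]), (0.73, [323.0, 220.2])]
mouth [(0.92, [369.8, 200.8]), (0.6, [319.4, 218.8])]
drip_rack [(0.58, [246.9, 180.8])]
tray_front [(0.78, [244.9, 200.6]), (0.66, [370.5, 198.9])]
paddle [(0.54, [370.9, 203.9]), (0.51, [246.6, 227.1])]
peg_left [(0.86, [248.6, 198.7])]
peg_right [(0.65, [248.3, 194.9])]
oil_can [(0.74, [377.0, 148.2]), (0.58, [249.7, 197.9])]
pin_tin [(0.62, [349.5, 153.1]), (0.52, [246.1, 198.4])]
padlock [(0.57, [152.4, 233.4])]
bottle_cap [(0.36, [248.2, 180.6])]
```

```bash
python3 - <<'E'
import cv2
a=cv2.imread("pics/top0.png"); cv2.imwrite("pics/t1.png",cv2.resize(a[110:290,140:420],None,fx=2.85,fy=2.85,interpolation=cv2.INTER_CUBIC))
a=cv2.imread("pics/scene0.png"); cv2.imwrite("pics/s1.png",cv2.resize(a[100:310,150:400],None,fx=2.8,fy=2.8,interpolation=cv2.INTER_CUBIC))
E
```

```text
(no output)
```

View pics/t1.png

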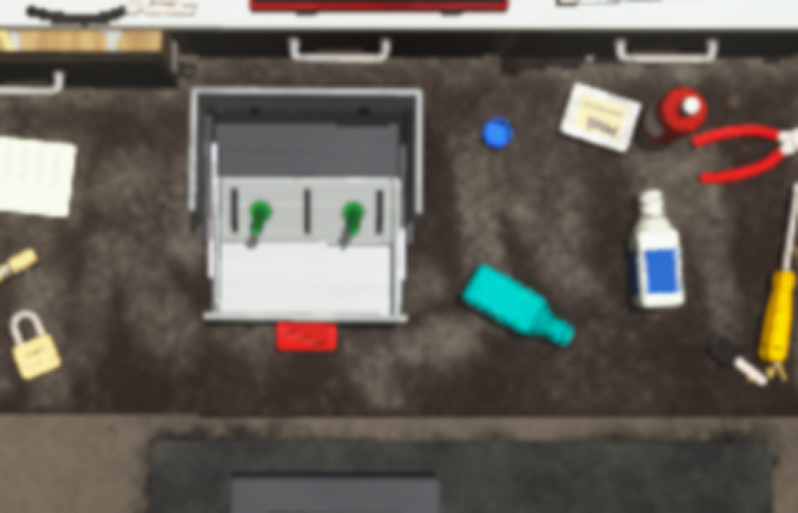

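View pics/s1.png

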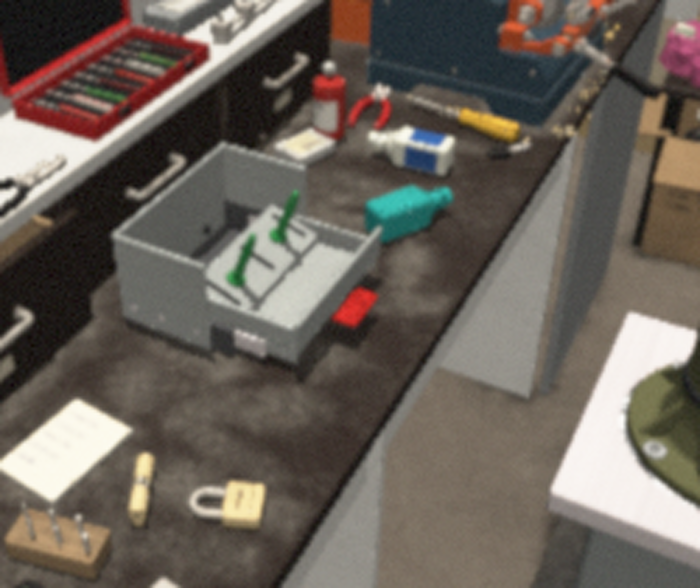

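The bottle candidates in the top view are the white bottle with the blue panel at (370,200) and the turquoise look-alike at (323,218). I choose the white one: its neck is up (+x) at about (369,178) and its base is at about (371,217). The pegs are at about (231,185) and (264,185), and the paddle is at (248,228). The scene view agrees, with the white bottle at (296,153).

```bash
cat > h.py <<'E'
from cell import env, viewer, boxes_of, masks_of
import cv2, numpy as np
from scipy.spatial.transform import Rotation as Ro
from scipy.optimize import minimize
def cam(c):
    k=viewer.get_calibration(c); f=192/np.tan(np.radians(k["fov_y"]/2)); R=Ro.from_euler('xyz',k["orientation"],degrees=True).as_matrix()
    return f,k["cx"],k["cy"],np.array(k["position"]),R
C={c:cam(c) for c in("scene","top")}
def proj(c,P):
    f,cx,cy,p,R=C[c]; q=(np.atleast_2d(P)-p)@R
    return np.c_[cx+f*q[:,0]/-q[:,2], cy-f*q[:,1]/-q[:,2]]
def ray(c,uv,z):
    f,cx,cy,p,R=C[c]; d=R@[(uv[0]-cx)/f,-(uv[1]-cy)/f,-1]; return p+d*(z-p[2])/d[2]
S=4
def sil(c,parts,roi):   # soft silhouette of convex point sets inside roi (c0,r0,c1,r1)
    c0,r0,c1,r1=roi; m=np.zeros(((r1-r0)*S,(c1-c0)*S),np.uint8)
    for P in parts:
        u=((proj(c,P)-[c0-.5,r0-.5])*S*16).astype(np.int32); cv2.fillConvexPoly(m,cv2.convexHull(u),255,cv2.LINE_AA,4)
    return cv2.GaussianBlur(cv2.resize(m,(c1-c0,r1-r0),interpolation=cv2.INTER_AREA)/255.,(0,0),.8)
a=np.linspace(0,2*np.pi,24,endpoint=False)
def disc(z,r): return np.c_[r*np.cos(a),r*np.sin(a),0*a+z]
PEG=[np.r_[disc(0,.0065),disc(.055,.0065)],np.r_[disc(.055,.0065),disc(.075,.0035)],np.r_[disc(0,.0115),disc(-.005,.0115)]]
def dx(d): return d[:,[2,0,1]]
sq=.023*np.array([[1,1],[1,-1],[-1,1],[-1,-1]])
bx=lambda x,s:np.c_[np.full(4,x),sq*s]
BOT=[np.r_[bx(-.042,1),bx(.042,1)],np.r_[bx(.042,1),dx(disc(.056,.012))],np.r_[dx(disc(.056,.012)),dx(disc(.084,.012))]]
def place(parts,pos,R): return [P@R.T+pos for P in parts]
def fit(obs,model,x0,step):  # obs: {(cam,roi):soft mask}
    cost=lambda x:sum(((sil(c,model(x),r)-m)**2).sum() for (c,r),m in obs.items())
    s=np.vstack([x0]+[np.array(x0)+np.eye(len(x0))[i]*step[i] for i in range(len(x0))])
    r=minimize(cost,x0,method='Nelder-Mead',options=dict(initial_simplex=s,maxiter=600,xatol=1e-5,fatol=1e-4)); return r.x,r.fun
def go(pos,rpy):  # numbers for apply_moves from the measured pose
    o=env.get_obs(); R=Ro.from_euler('xyz',o["tool_rot"],degrees=True)
    d=R.inv().apply(np.array(pos)-o["tool_pos"])/.2; w=(R.inv()*Ro.from_euler('xyz',rpy,degrees=True)).as_rotvec()/1.5
    print(np.round(np.r_[d,w],3).tolist()); return np.r_[d,w]
E
cat > m1.py <<'E'
from h import *
im={c:viewer.read_camera(c) for c in C}
def green(c):
    x=im[c].astype(float); return np.clip((x[...,1]-np.maximum(x[...,0],x[...,2]))/45,0,1)
for n,y0 in(("bottle",None),):
    obs={}
    for c,px in(("top",(370,200)),("scene",(296,153))):
        for b in masks_of(c,n):
            l=np.array(b["location"]); print(c,b["conf"],l,b["pixels"].sum())
            if abs(l-px).max()<8 and not any(k[0]==c for k in obs):
                r=(px[0]-35,px[1]-40,px[0]+35,px[1]+40); obs[c,r]=cv2.GaussianBlur(b["pixels"][r[1]:r[3],r[0]:r[2]].astype(float),(0,0),.8)
    mod=lambda x:place(BOT,[x[0],x[1],.023],Ro.from_euler('z',x[2]).as_matrix())
    g=ray("top",(370,202),.023); print(g)
    for o in[obs]+[{k:v} for k,v in obs.items()]:
        x,f=fit(o,mod,[g[0],g[1],0.03],[.01,.01,.1]); print("bottle",[k[0] for k in o],x.round(4),f)
rois={"L":{"top":(218,170,248,204),"scene":(222,174,246,206)},"R":{"top":(249,170,282,204),"scene":(242,160,264,190)}}
for s in"LR":
    obs={(c,r):green(c)[r[1]:r[3],r[0]:r[2]] for c,r in rois[s].items()}; print(s,{k:v.sum().round(1) for k,v in obs.items()})
    mod=lambda x:place(PEG,x[:3],(Ro.from_euler('z',x[3])*Ro.from_euler('y',-20,degrees=True)).as_matrix())
    g=ray("top",(231 if s=="L" else 264,185),.1)
    x,f=fit(obs,mod,[g[0],g[1],.05,0],[.015,.01,.02,.1]); print(x.round(4),f)
# panel corners/red paddle
x=im["top"].astype(float); red=(x[...,0]-np.maximum(x[...,1],x[...,2])>60); red[:215]=0; red[240:]=0; red[:,:230]=0; red[:,270:]=0
v,u=np.nonzero(red); print("paddle",u.mean(),v.mean(),u.min(),u.max(),v.min(),v.max(),ray("top",(u.mean(),v.mean()),.034))
for uv in((212.0,221.5),(282.7,221.7)): print("front corner",ray("top",uv,.075))
E
python3 m1.py
```

```text
top 0.93 [369.9 203.1] 580
top 0.91 [323.8 217.2] 542
scene 0.82 [297.4 152.7] 384
scene 0.62 [293.1 170.5] 395
[ 0.50727684 -0.3557363   0.023     ]
bottle ['top', 'scene'] [ 0.5015 -0.3549  0.0449] 42.6438263837524
bottle ['top'] [ 0.5003 -0.3547  0.0511] 20.560024365599993
bottle ['scene'] [ 0.5063 -0.3592  0.0231] 11.068498354958113
L {('top', (218, 170, 248, 204)): np.float64(122.2), ('scene', (222, 174, 246, 206)): np.float64(87.5)}
[ 0.56    0.0772  0.0614 -0.0608] 9.803992332039595
R {('top', (249, 170, 282, 204)): np.float64(126.2), ('scene', (242, 160, 264, 190)): np.float64(84.3)}
[ 0.5592 -0.0223  0.0618 -0.0254] 8.228400838568945
paddle 247.28703703703704 227.5462962962963 237 258 223 233 [0.42690622 0.02761771 0.034     ]
front corner [0.44591831 0.1325706  0.075     ]
front corner [ 0.44591613 -0.07978727  0.075     ]
```

Checks: the pegs come out 99.5 mm apart and the front panel 212 mm wide. The paddle-to-panel distance is 19 mm, and the rack yaw is about 0. All of this is consistent with the description. Plan: grasp the bottle near its base with the tool tilted 45° forward, then pitch by 70° so it hangs over the right peg.

```bash
python3 -c "
from h import *
go([.30,-.48,.25],[180,-25,5]);go([.36,-.40,.22],[180,-45,2.5])"
```

```text
[0.746, -0.52, -0.137, -0.03, 0.29, 0.134]
[1.149, -0.817, 0.013, -0.065, 0.521, 0.157]
```

Emit:
{"api": "apply_moves", "payload": {"moves": [[0.2,-0.13,-0.03,0,0.07,0.03,1],[0.4,-0.26,-0.07,-0.01,0.15,0.07,1],[0.6,-0.39,-0.1,-0.02,0.22,0.1,1],[0.746,-0.52,-0.137,-0.03,0.29,0.134,1],[0.746,-0.52,-0.137,-0.03,0.29,0.134,1]], "grip_force": 15}}

```text
time_s: 1.9
tool_pos: [0.3, -0.4752, 0.2491]
tool_rot: [-179.8, -25.1, 5.0]
force: [-0.6, 0.1, 0.5]
grip_width: 0.087
grasp_force: 0.0
```

```bash
python3 -c "
from h import *
print(env.get_obs()['qpos'].round(1))
go([.42,-.356,.17],[180,-45,2.5])"
```

```text
[ 77.9   2.1  -7.4 103.  -25.6  70.4  -6.7]
[0.421, -0.539, 0.636, -0.019, 0.232, 0.023]
```

Emit:
{"api": "apply_moves", "payload": {"moves": [[0.1,-0.13,0.16,-0.005,0.06,0.006,1],[0.21,-0.27,0.32,-0.01,0.12,0.012,1],[0.32,-0.41,0.48,-0.015,0.18,0.018,1],[0.421,-0.539,0.636,-0.019,0.232,0.023,1],[0.421,-0.539,0.636,-0.019,0.232,0.023,1],[0.421,-0.539,0.636,-0.019,0.232,0.023,1]]}}

```text
time_s: 2.5
tool_pos: [0.4201, -0.3607, 0.1695]
tool_rot: [179.7, -44.9, 2.7]
force: [-0.0, 0.4, -0.8]
grip_width: 0.087
grasp_force: 0.0
```

```bash
python3 -c "
from h import *
print(env.get_obs()['qpos'].round(1))
go([.4674,-.3562,.055],[180,-45,2.5]);go([.4974,-.3562,.015],[180,-45,2.5])
im=viewer.read_camera('top'); a=im[150:280,300:440,::-1]; cv2.imwrite('pics/t2.png',cv2.resize(a,None,fx=4,fy=4,interpolation=cv2.INTER_CUBIC))"
```

```text
[ 74.5  -2.4 -11.4 126.2 -57.   50.6  11.7]
[-0.236, -0.014, 0.573, 0.001, 0.001, 0.002]
[-0.271, -0.008, 0.82, 0.001, 0.001, 0.002]
```

View pics/t2.png

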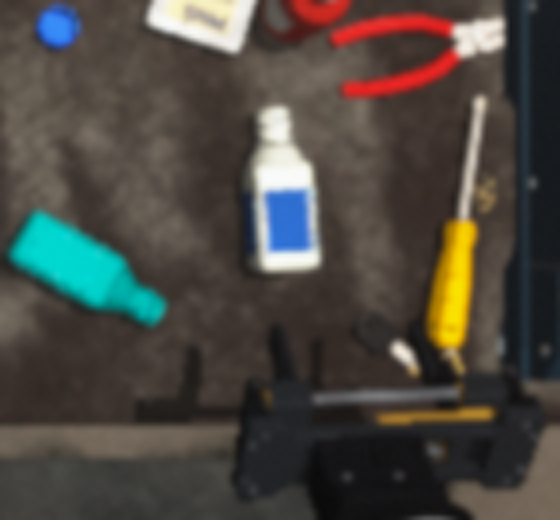

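The crop shows the white bottle with its blue panel standing clear at crop (285,200). The gripper lies below it with the left finger at crop (280,340). I'll check that against the projected finger positions.

```bash
python3 -c "
from h import *
o=env.get_obs();R=Ro.from_euler('xyz',o['tool_rot'],degrees=True)
for p in [[0,0,0],[0,.0435,0],[0,.0585,0],[0,-.0435,0],[0,-.0585,0],[0,.095,-.075],[0,-.095,-.075]]:
  print(p,((proj('top',R.apply(p)+o['tool_pos'])[0]-[300,150])*4).round())"
```

```text
[0, 0, 0] [347. 327.]
[0, 0.0435, 0] [410. 325.]
[0, 0.0585, 0] [431. 324.]
[0, -0.0435, 0] [284. 330.]
[0, -0.0585, 0] [262. 331.]
[0, 0.095, -0.075] [519. 406.]
[0, -0.095, -0.075] [231. 417.]
```

Emit:
{"api": "apply_moves", "payload": {"moves": [[-0.08,-0.005,0.19,0,0,0,1],[-0.16,-0.01,0.38,0,0,0,1],[-0.236,-0.014,0.573,0.001,0.001,0.002,1],[-0.25,-0.012,0.65,0.001,0.001,0.002,1],[-0.26,-0.01,0.74,0.001,0.001,0.002,1],[-0.271,-0.008,0.82,0.001,0.001,0.002,1],[-0.271,-0.008,0.82,0.001,0.001,0.002,1]]}}

```text
time_s: 3.25
tool_pos: [0.4987, -0.3587, 0.0158]
tool_rot: [179.9, -45.1, 2.5]
force: [-0.2, -0.1, 0.6]
grip_width: 0.0867
grasp_force: 0.0
```

```bash
python3 -c "
from h import *
print(env.get_obs()['qpos'].round(1))
im=viewer.read_camera('scene'); a=im[110:190,250:350,::-1]; cv2.imwrite('pics/s2.png',cv2.resize(a,None,fx=6,fy=6,interpolation=cv2.INTER_CUBIC))
go([.4974,-.3562,.015],[180,-45,2.5])"
```

```text
[ 70.   18.7 -17.3 126.4 -77.   32.   34.2]
[-0.007, -0.014, 0.003, 0.002, -0.001, -0.0]
```

View pics/s2.png

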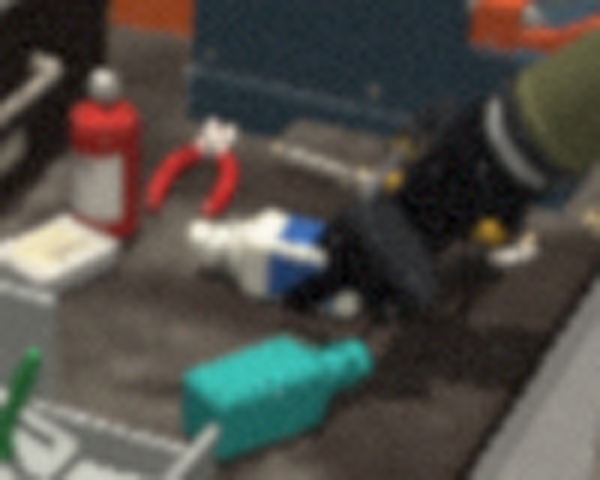

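The fingers straddle the base of the white bottle (crop (310,260)). Closing now.

Emit:
{"api": "apply_moves", "payload": {"moves": [[0,-0.01,0,0,0,0,0.4],[0,-0.01,0,0,0,0,0.1],[0,-0.01,0,0,0,0,0],[0,-0.01,0,0,0,0,0],[0,-0.01,0,0,0,0,0],[0,-0.01,0,0,0,0,0],[0,-0.01,0,0,0,0,0],[0,-0.01,0,0,0,0,0]], "grip_force": 28}}

```text
time_s: 4.1
tool_pos: [0.4974, -0.3551, 0.016]
tool_rot: [179.9, -45.1, 2.5]
force: [-2.0, 0.2, 2.3]
grip_width: 0.046
grasp_force: 28.0
```

```bash
python3 -c "
from h import *
go([.48,-.34,.16],[180,-45,0]);go([.48,-.30,.22],[180,-15,0])"
```

```text
[0.45, -0.078, -0.568, -0.019, -0.001, 0.02]
[0.669, -0.278, -0.774, -0.014, -0.35, 0.025]
```

Grip width is 46 mm, so the bottle is held. Lifting straight up.

Emit:
{"api": "apply_moves", "payload": {"moves": [[0.1,-0.01,-0.12,0,0,0,0],[0.2,-0.03,-0.25,0,0,0,0],[0.3,-0.05,-0.38,-0.01,0,0.01,0],[0.45,-0.078,-0.568,-0.019,-0.001,0.02,0],[0.5,-0.13,-0.63,-0.018,-0.08,0.02,0],[0.56,-0.18,-0.68,-0.016,-0.17,0.02,0],[0.61,-0.23,-0.73,-0.015,-0.26,0.02,0],[0.669,-0.278,-0.774,-0.014,-0.35,0.025,0],[0.669,-0.278,-0.774,-0.014,-0.35,0.025,0],[0.669,-0.278,-0.774,-0.014,-0.35,0.025,0]]}}

```text
time_s: 5.1
tool_pos: [0.4838, -0.2982, 0.222]
tool_rot: [179.9, -15.1, 0.4]
force: [0.9, 1.0, -0.1]
grip_width: 0.0459
grasp_force: 28.0
```

```bash
python3 -c "
from h import *
o=env.get_obs();print(o['qpos'].round(1),o['grip_width'])
go([.53,-.16,.28],[180,10,0]);go([.57,-.16,.30],[180,25,0])"
```

```text
[ 61.6   0.2 -27.1 105.6  -9.5  62.  -51.5] 0.045885430486067795
[0.303, -0.689, -0.22, 0.001, -0.292, 0.004]
[0.522, -0.688, -0.264, 0.002, -0.467, 0.004]
```

Emit:
{"api": "apply_moves", "payload": {"moves": [[0.08,-0.17,-0.06,0,-0.07,0,0],[0.16,-0.34,-0.11,0,-0.15,0,0],[0.23,-0.51,-0.17,0,-0.22,0,0],[0.303,-0.689,-0.22,0.001,-0.292,0.004,0],[0.41,-0.689,-0.24,0.001,-0.38,0.004,0],[0.522,-0.688,-0.264,0.002,-0.467,0.004,0],[0.522,-0.688,-0.264,0.002,-0.467,0.004,0],[0.522,-0.688,-0.264,0.002,-0.467,0.004,0],[0.522,-0.688,-0.264,0.002,-0.467,0.004,0]]}}

```text
time_s: 6.0
tool_pos: [0.5662, -0.1625, 0.2981]
tool_rot: [-179.8, 25.2, -0.3]
force: [0.0, -0.7, -1.4]
grip_width: 0.0457
grasp_force: 28.0
```

```bash
cat > m2.py <<'E'
from h import *
o=env.get_obs();print(o['qpos'].round(1),o['tool_pos'].round(4),o['tool_rot'].round(2))
R=Ro.from_euler('xyz',o['tool_rot'],degrees=True)
# bottle in tool frame: params s along tool-plane (x,z) and pitch
t=np.array([.4974,-.3551,.016]);Rt=Ro.from_euler('xyz',[179.9,-45.1,2.5],degrees=True)
b0=Rt.inv().apply(np.array([.502,-.3555,.023])-t); print("bottle in tool",b0)
Rb0=Rt.inv()*Ro.from_euler('z',2.5,degrees=True)
im={c:viewer.read_camera(c) for c in C}
mod=lambda x:place(BOT,R.apply([x[0],0,x[1]])+o['tool_pos'],(R*Ro.from_euler('y',x[2])*Rb0).as_matrix())
obs={}
for c in C:
    px=proj(c,R.apply(b0)+o['tool_pos'])[0]; print(c,px)
    for b in masks_of(c,"bottle"):
        l=np.array(b["location"]); print(b["conf"],l,b["pixels"].sum())
        if np.hypot(*(l-px))<22 and not any(k[0]==c for k in obs):
            u,v=l.astype(int); r=(u-40,v-45,u+40,v+45); obs[c,r]=cv2.GaussianBlur(b["pixels"][r[1]:r[3],r[0]:r[2]].astype(float),(0,0),.8)
def mouth(x): return R.apply([x[0],0,x[1]])+o['tool_pos']+(R*Ro.from_euler('y',x[2])*Rb0).apply([.084,0,0])
print("pred mouth",mouth([b0[0],b0[2],0]), (R*Rb0).apply([1,0,0]))
ov=[]
for c in C:
    a=im[c].copy(); px=proj(c,R.apply(b0)+o['tool_pos'])[0].astype(int)
    for P in mod([b0[0],b0[2],0]): cv2.polylines(a,[cv2.convexHull((proj(c,P)*16).astype(np.int32))],True,(255,0,255),1,cv2.LINE_AA,4)
    a=a[px[1]-50:px[1]+50,px[0]-50:px[0]+50,::-1]; ov.append(cv2.resize(a,(400,400),interpolation=cv2.INTER_CUBIC))
cv2.imwrite("pics/m2.png",np.hstack(ov))
E
python3 m2.py
```

```text
[ 31.7  33.3 -35.6  62.5  18.6 114.6 -89.7] [ 0.5662 -0.1625  0.2981] [-179.84   25.18   -0.29]
bottle in tool [ 0.00818998  0.00060323 -0.00169715]
scene [264.25712684 104.46335177]
0.86 [293.5 171.8] 388
0.69 [265.5 109.8] 445
top [320.68199931 171.80534603]
0.75 [317.1 214.7] 339
0.46 [316.7 176.4] 184
pred mouth [ 0.6026949  -0.16239467  0.21706003] [ 0.33743484  0.00154438 -0.94134762]
```

View pics/m2.png

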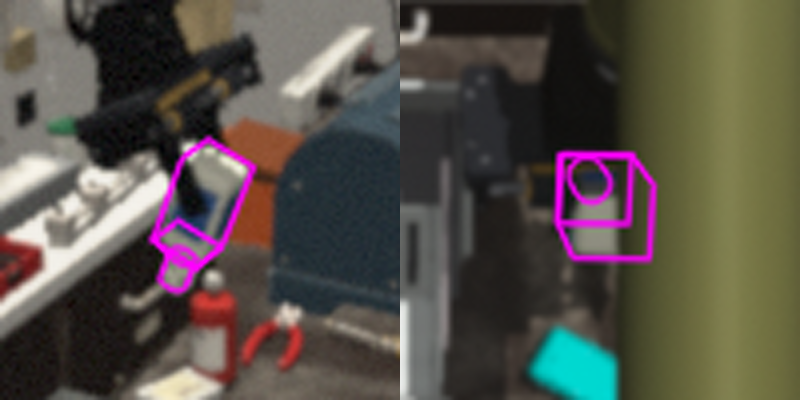

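The overlay matches the held bottle in the scene view, with the neck at crop (178,275). In the top view the arm partly hides it, but the visible base agrees. j6 is close to its range, so I'll watch it. Next: above the right peg, in line with its axis.

```bash
python3 -c "
from h import *
go([.4765,-.0224,.2694],[180,25,0])"
```

```text
[-0.345, -0.699, 0.333, -0.002, -0.001, -0.005]
```

Emit:
{"api": "apply_moves", "payload": {"moves": [[-0.05,-0.11,0.05,0,0,0,0],[-0.11,-0.23,0.1,0,0,0,0],[-0.17,-0.35,0.16,0,0,0,0],[-0.23,-0.47,0.22,0,0,0,0],[-0.29,-0.59,0.28,0,0,0,0],[-0.345,-0.699,0.333,-0.002,-0.001,-0.005,0],[-0.345,-0.699,0.333,-0.002,-0.001,-0.005,0],[-0.345,-0.699,0.333,-0.002,-0.001,-0.005,0],[-0.345,-0.699,0.333,-0.002,-0.001,-0.005,0]]}}

```text
time_s: 7.1
tool_pos: [0.4777, -0.0233, 0.2681]
tool_rot: [-180.0, 25.1, -0.0]
force: [0.3, 0.3, -0.5]
grip_width: 0.046
grasp_force: 28.0
```

```bash
cat > m3.py <<'E'
import sys
from h import *
o=env.get_obs();print(o['qpos'].round(1),o['tool_pos'].round(4),o['tool_rot'].round(2),o['force'].round(1))
R=Ro.from_euler('xyz',o['tool_rot'],degrees=True)
t=np.array([.4974,-.3551,.016]);Rt=Ro.from_euler('xyz',[179.9,-45.1,2.5],degrees=True)
b0=Rt.inv().apply(np.array([.502,-.3555,.023])-t); b0[1]=0
Rb=R*Rt.inv()*Ro.from_euler('z',2.5,degrees=True); pos=R.apply(b0)+o['tool_pos']
m=pos+Rb.apply([.084,0,0]); Rp=Ro.from_euler('y',-20,degrees=True); F=np.array([.5592,-.0223,.0615])
print("mouth",m,"in peg",Rp.inv().apply(m-F),"axis",Rb.apply([1,0,0]))
if len(sys.argv)>1:
    ov=[]
    for c in C:
        a=im=viewer.read_camera(c).copy(); px=proj(c,m)[0].astype(int)
        a=a[px[1]-32:px[1]+32,px[0]-32:px[0]+32,::-1]; raw=cv2.resize(a,None,fx=6,fy=6,interpolation=cv2.INTER_CUBIC); q=raw.copy()
        for P in place(BOT,pos,Rb.as_matrix())+place(PEG,F,Rp.as_matrix()):
            u=(proj(c,P)-px+32+.5)*6-.5; cv2.polylines(q,[cv2.convexHull((u*16).astype(np.int32))],True,(255,0,255),1,cv2.LINE_AA,4)
        ov.append(np.hstack([raw,q]))
    cv2.imwrite(sys.argv[1],cv2.resize(np.vstack(ov),(600,600)))
for s in(.09,.06,.03,0.003): 
    tgt=F+Rp.apply([0,0,s]); print(s,end=' '); go(o['tool_pos']+tgt-m,[180,25,0])
E
python3 m3.py pics/m3.png
```

```text
[  31.1   20.8  -40.6   83.5    9.2  105.5 -100.1] [ 0.4777 -0.0233  0.2681] [-1.7996e+02  2.5130e+01 -2.0000e-02] [ 0.3  0.3 -0.5]
mouth [ 0.51426812 -0.02314846  0.18708166] in peg [ 0.0007293  -0.00084846  0.13337577] axis [ 0.33818012  0.00160124 -0.94108004]
0.09 [0.149, -0.003, 0.153, -0.001, 0.002, 0.0]
0.06 [0.256, -0.003, 0.259, -0.001, 0.002, 0.0]
0.03 [0.362, -0.003, 0.365, -0.001, 0.002, 0.0]
0.003 [0.458, -0.002, 0.46, -0.001, 0.002, 0.0]
```

View pics/m3.png

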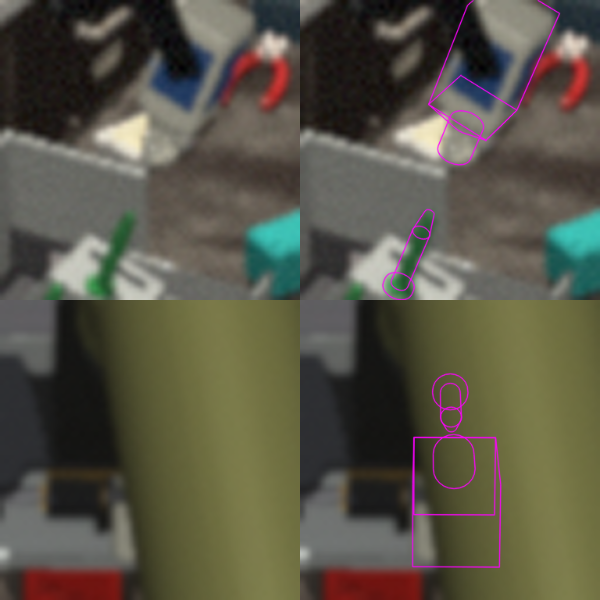

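```bash
cat > m4.py <<'E'
from h import *
exec(open('m3.py').read().split("if len")[0].split("from h import *")[1])
im=viewer.read_camera("scene"); px=proj("scene",m)[0]; u,v=(px+[3,-6]).astype(int)
best=[b for b in masks_of("scene","bottle") if np.hypot(*(np.array(b["location"])-px-[8,-18]))<20]
print([(b["conf"],b["location"],b["pixels"].sum()) for b in best],px)
roi=(u-14,v-13,u+16,v+13)
M=cv2.GaussianBlur(best[0]["pixels"][roi[1]:roi[3],roi[0]:roi[2]].astype(float),(0,0),.8)
mod=lambda x:place(BOT,pos+np.array([x[0],x[1],0])+0*x[0],(Ro.from_euler('y',0)*Rb).as_matrix())
for lock in("x","y"):
    f2=(lambda x:place(BOT,pos+R.apply([x[0],0,x[1]]),Rb.as_matrix())) if lock=="x" else (lambda x:place(BOT,pos+np.array([0,x[0],x[1]]),Rb.as_matrix()))
    print(lock,fit({("scene",roi):M},f2,[0,0],[.004,.004]))
f3=lambda x:place(BOT,pos+R.apply([x[0],0,x[1]]),(Ro.from_euler('y',x[2])*Rb).as_matrix())
print(fit({("scene",roi):M},f3,[0,0,0],[.004,.004,.05]))
E
python3 m4.py
```

```text
[  31.1   20.9  -40.6   83.4    9.1  105.5 -100.1] [ 0.4779 -0.0231  0.2675] [-1.7988e+02  2.5200e+01  1.0000e-02] [ 0.7  0.4 -1.1]
mouth [ 0.51434673 -0.02285873  0.1865024 ] in peg [ 0.00060505 -0.00055873  0.13280456] axis [ 0.33712136  0.00273754 -0.94145722]
[(0.64, [272.5, 139.8], np.int64(452))] [260.35150915 155.27638217]
x (array([-0.00500462, -0.00405605]), np.float64(29.824732453064176))
y (array([-0.0058504 ,  0.00160876]), np.float64(29.494355427038624))
(array([-0.00490318, -0.0042041 ,  0.00358238]), np.float64(29.80189945531717))
```

```bash
python3 - <<'E'
from h import *
im={c:cv2.imread(f"pics/{c}0.png")[...,::-1].astype(float) for c in C}
rois={"L":{"top":(218,170,248,204),"scene":(222,174,246,206)},"R":{"top":(249,170,282,204),"scene":(242,160,264,190)}}
for s in"LR":
    A={(c,r):np.clip((im[c][...,1]-np.maximum(im[c][...,0],im[c][...,2]))/45,0,1)[r[1]:r[3],r[0]:r[2]] for c,r in rois[s].items()}
    mod=lambda x:place(PEG,[x[0],x[1],.0615],Ro.from_euler('y',-20,degrees=True).as_matrix())
    for o in[{k:v} for k,v in A.items()]:
        print(s,list(o)[0][0],fit(o,mod,[.56,.0772 if s=="L" else -.0223],[.004,.004]))
E
```

```text
L top (array([0.56092487, 0.07793813]), np.float64(4.464432281828799))
L scene (array([0.55984073, 0.07654415]), np.float64(4.530165240047357))
R top (array([ 0.56041144, -0.02175019]), np.float64(4.454772837107019))
R scene (array([ 0.5591253, -0.0233959]), np.float64(2.8624121171714627))
```

Emit:
{"api": "apply_moves", "payload": {"moves": [[0.075,-0.006,0.076,0,0,0,0],[0.149,-0.008,0.153,0,0.002,0,0],[0.149,-0.008,0.153,0,0.002,0,0],[0.17,-0.008,0.174,0,0.002,0,0],[0.19,-0.008,0.194,0,0.002,0,0],[0.21,-0.008,0.214,0,0.002,0,0],[0.23,-0.008,0.234,0,0.002,0,0],[0.256,-0.008,0.259,0,0.002,0,0],[0.256,-0.008,0.259,0,0.002,0,0]]}}

```text
time_s: 8.2
tool_pos: [0.5016, -0.0203, 0.1975]
tool_rot: [-179.8, 25.1, 0.1]
force: [-0.1, -1.2, -1.4]
grip_width: 0.0454
grasp_force: 28.0
```

```bash
python3 m3.py pics/m4.png
```

```text
[  29.2   26.2  -39.7   85.1   11.7   99.4 -101.7] [ 0.5016 -0.0203  0.1975] [-1.7984e+02  2.5150e+01  1.5000e-01] [-0.1 -1.2 -1.4]
mouth [ 0.53815781 -0.01990312  0.11652981] in peg [-0.00095188  0.00239688  0.05890796] axis [ 0.3379173   0.00411691 -0.9411668 ]
0.09 [-0.105, 0.013, -0.109, -0.001, 0.001, 0.002]
0.06 [0.001, 0.013, -0.003, -0.001, 0.001, 0.002]
0.03 [0.107, 0.014, 0.103, -0.001, 0.001, 0.002]
0.003 [0.203, 0.014, 0.198, -0.001, 0.001, 0.002]
```

View pics/m4.png

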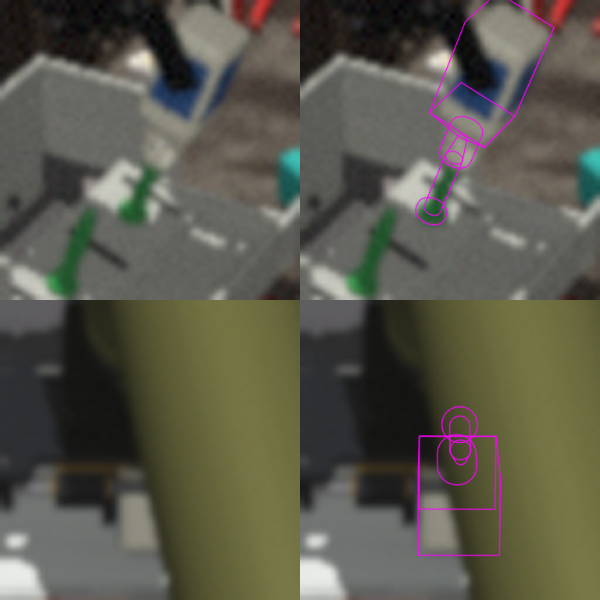

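In the scene crop the peg tip has disappeared into the neck (neck at (158,150), peg visible down to (130,215)), and forces are low. Sliding further on.

Emit:
{"api": "apply_moves", "payload": {"moves": [[0.025,0.004,0.025,0,0,0,0],[0.05,0.007,0.05,0,0,0,0],[0.075,0.007,0.075,0,0,0,0],[0.1,0.007,0.098,0,0,0,0],[0.125,0.007,0.122,0,0,0,0],[0.125,0.007,0.122,0,0,0,0]]}}

```text
time_s: 8.9
tool_pos: [0.5138, -0.0214, 0.1646]
tool_rot: [-179.8, 25.2, 0.2]
force: [-0.0, 0.2, -1.6]
grip_width: 0.0459
grasp_force: 28.0
```

```bash
python3 m3.py
```

```text
[  28.3   29.1  -39.1   85.3   13.2   96.8 -102.3] [ 0.5138 -0.0214  0.1646] [-1.7981e+02  2.5180e+01  1.7000e-01] [-0.   0.2 -1.6]
mouth [ 0.55027846 -0.02099916  0.08354864] in peg [-0.00084243  0.00130084  0.02377029] axis [ 0.33736311  0.00453282 -0.94136368]
0.09 [-0.232, 0.005, -0.236, -0.001, 0.002, 0.002]
0.06 [-0.126, 0.006, -0.131, -0.001, 0.002, 0.002]
0.03 [-0.019, 0.006, -0.025, -0.001, 0.002, 0.002]
0.003 [0.077, 0.007, 0.07, -0.001, 0.002, 0.002]
```

Emit:
{"api": "apply_moves", "payload": {"moves": [[0.02,0.002,0.02,0,0,0,0],[0.04,0.003,0.038,0,0,0,0],[0.06,0.003,0.056,0,0,0,0],[0.077,0.003,0.07,0,0,0,0],[0.077,0.003,0.07,0,0,0,0],[0.077,0.003,0.07,0,0,0,0]]}}

```text
time_s: 9.5
tool_pos: [0.522, -0.0218, 0.1466]
tool_rot: [-179.8, 25.1, 0.2]
force: [-0.7, -0.1, -0.7]
grip_width: 0.0461
grasp_force: 28.0
```

Emit:
{"api": "apply_moves", "payload": {"moves": [[0.007,0,0.007,0,0,0,0],[0.014,0,0.014,0,0,0,0],[0.014,0,0.014,0,0,0,0],[0.014,0,0.014,0,0,0,0]]}}

```text
time_s: 9.9
tool_pos: [0.5234, -0.0218, 0.1436]
tool_rot: [-179.8, 25.1, 0.2]
force: [-1.3, 0.4, 4.3]
grip_width: 0.0459
grasp_force: 28.0
```

It makes contact at the expected depth (about 5 N). Letting go and backing out along the tool.

Emit:
{"api": "apply_moves", "payload": {"moves": [[0,0,0,0,0,0,0.6],[0,0,0,0,0,0,0.8],[0,0,0,0,0,0,1],[0,0,0,0,0,0,1],[0,0,0,0,0,0,1],[0,0,0,0,0,0,1],[0,0,-0.1,0,0,0,1],[0,0,-0.2,0,0,0,1],[0,0,-0.35,0,0,0,1],[0,0,-0.55,0,0,0,1],[0,0,-0.75,0,0,0,1],[0,0,-0.75,0,0,0,1]]}}

```text
time_s: 11.1
tool_pos: [0.5899, -0.0214, 0.2832]
tool_rot: [-179.8, 24.6, 0.2]
force: [0.3, -0.0, 1.2]
grip_width: 0.0872
grasp_force: 0.0
```

```bash
cat > m5.py <<'E'
import sys
from h import *
o=env.get_obs();print(o['qpos'].round(1),o['tool_pos'].round(4),o['tool_rot'].round(2),o['force'].round(1))
F=np.array([.5595+float(sys.argv[2]),-.0222,.0615]); Rp=Ro.from_euler('y',-20,degrees=True)
Rb=Ro.from_euler('y',70,degrees=True); pos=F+Rp.apply([0,0,.084]); ov=[]
for c in C:
    a=viewer.read_camera(c); px=proj(c,pos)[0].astype(int)+[-5,10]
    a=a[px[1]-50:px[1]+50,px[0]-50:px[0]+50,::-1]; raw=cv2.resize(a,None,fx=4,fy=4,interpolation=cv2.INTER_CUBIC); q=raw.copy()
    for P in place(BOT,pos,Rb.as_matrix()):
        u=(proj(c,P)-px+50+.5)*4-.5; cv2.polylines(q,[cv2.convexHull((u*16).astype(np.int32))],True,(255,0,255),1,cv2.LINE_AA,4)
    ov.append(np.hstack([raw,q]))
cv2.imwrite(sys.argv[1],cv2.resize(np.vstack(ov),(600,600)))
E
python3 m5.py pics/m5.png 0
```

```text
[  22.2   34.4  -38.2   63.4   15.1  112.6 -102.3] [ 0.5899 -0.0214  0.2832] [-1.7975e+02  2.4610e+01  1.5000e-01] [ 0.3 -0.   1.2]
```

View pics/m5.png

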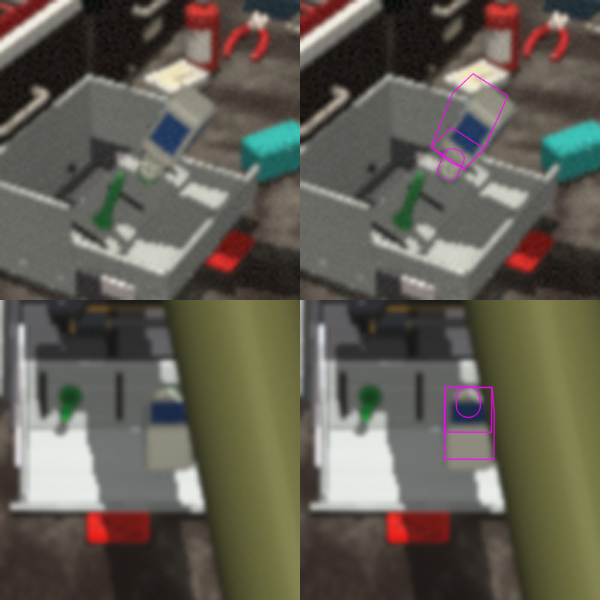

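The bottle is on the right peg, released. Its neck meets the collar at scene crop (150,178), and it leans about 4° more than the peg within the bore's play. Now to the paddle, with fingers shut and the tool tilted slightly forward.

```bash
python3 -c "
from h import *
go([.50,.0,.33],[180,10,0]);go([.42,.0276,.30],[180,-15,0])"
```

```text
[-0.504, -0.11, -0.046, -0.002, 0.175, 0.002]
[-0.803, -0.248, 0.26, -0.002, 0.465, 0.001]
```

Emit:
{"api": "apply_moves", "payload": {"moves": [[-0.12,-0.03,-0.02,0,0.05,0,1],[-0.25,-0.06,-0.03,0,0.09,0,1],[-0.38,-0.09,-0.04,0,0.14,0,0.5],[-0.504,-0.11,-0.046,0,0.175,0,0],[-0.6,-0.16,0.05,0,0.27,0,0],[-0.7,-0.2,0.15,0,0.37,0,0],[-0.803,-0.248,0.26,0,0.465,0,0],[-0.803,-0.248,0.26,0,0.465,0,0],[-0.803,-0.248,0.26,0,0.465,0,0],[-0.803,-0.248,0.26,0,0.465,0,0]]}}

```text
time_s: 12.2
tool_pos: [0.4425, 0.0196, 0.2902]
tool_rot: [179.1, -8.9, -0.4]
force: [-0.5, -0.3, 0.9]
grip_width: 0.0312
grasp_force: 0.0
```

```bash
python3 m5.py pics/m6.png 0; python3 - <<'E'
from h import *
print(env.get_obs()['grip_width'])
x=viewer.read_camera("top").astype(float)
g=np.clip((x[...,1]-np.maximum(x[...,0],x[...,2]))/45,0,1)
print("green L",g[170:204,218:248].sum())
go([.41,.0276,.12],[180,-15,0]);go([.422,.0276,.045],[180,-15,0])
E
```

```text
[  0.  -15.4  -6.3 110.5   0.3  76.1 -96.7] [0.4425 0.0196 0.2902] [179.07  -8.9   -0.44] [-0.5 -0.3  0.9]
0.023546207638472243
green L 123.66666666666667
[-0.285, -0.039, 0.812, 0.011, 0.074, -0.0]
[-0.282, -0.045, 1.192, 0.011, 0.074, -0.0]
```

```bash
python3 -c "
from h import *
print(env.get_obs()['qpos'].round(1))
go([.43,.0276,.15],[180,-9,0]);go([.42,.0276,.12],[180,-12,0])"
```

```text
[ -0.  -15.2  -6.5 110.4   0.2  76.2 -96.6]
[-0.163, -0.037, 0.679, 0.011, 0.004, -0.001]
[-0.235, -0.039, 0.82, 0.011, 0.039, -0.0]
```

View pics/m6.png

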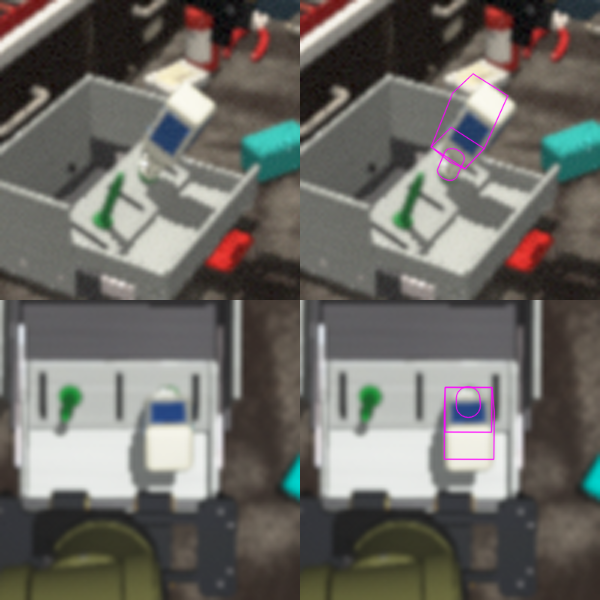

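The bottle hangs at top crop (168,430), base end towards the front, and the paddle side is clear. Descending in front of the panel.

Emit:
{"api": "apply_moves", "payload": {"moves": [[-0.04,-0.01,0.17,0,0,0,0],[-0.08,-0.02,0.34,0,0,0,0],[-0.12,-0.03,0.51,0.01,0,0,0],[-0.163,-0.037,0.679,0.011,0.004,0,0],[-0.163,-0.037,0.679,0.011,0.004,0,0],[-0.163,-0.037,0.679,0.011,0.004,0,0]]}}

```text
time_s: 12.95
tool_pos: [0.4326, 0.0245, 0.1523]
tool_rot: [180.0, -9.2, -0.5]
force: [0.3, 0.6, 0.4]
grip_width: 0.0005
grasp_force: 0.0
```

```bash
python3 -c "
from h import *
o=env.get_obs();print(o['qpos'].round(1),o['grip_width'])
go([.418,.0276,.11],[180,-12,0]);go([.422,.0276,.045],[180,-12,0])"
```

```text
[  0.4 -12.5  -7.3 124.1  -0.4  59.1 -97.2] 0.0005488905298608189
[-0.106, -0.015, 0.197, 0.001, 0.033, -0.005]
[-0.138, -0.015, 0.521, 0.001, 0.033, -0.005]
```

Emit:
{"api": "apply_moves", "payload": {"moves": [[-0.05,-0.008,0.1,0,0.016,0,0],[-0.106,-0.015,0.197,0,0.033,-0.005,0],[-0.12,-0.015,0.31,0,0.033,-0.005,0],[-0.13,-0.015,0.42,0,0.033,-0.005,0],[-0.138,-0.015,0.521,0,0.033,-0.005,0],[-0.138,-0.015,0.521,0,0.033,-0.005,0]]}}

```text
time_s: 13.55
tool_pos: [0.4222, 0.0283, 0.0446]
tool_rot: [179.9, -12.0, 0.1]
force: [-0.7, 0.8, -0.5]
grip_width: 0.0003
grasp_force: 0.0
```

```bash
python3 -c "
from h import *
o=env.get_obs();print(o['qpos'].round(1),o['grip_width'])
go([.422,.0276,.034],[180,-12,0]);go([.422,.0276,.022],[180,-12,0]);go([.502,.0276,.022],[180,-12,0])"
```

```text
[-1.000e-01 -7.700e+00 -8.600e+00  1.345e+02  1.100e+00  4.130e+01
 -9.940e+01] 0.00028414720405214085
[-0.012, 0.004, 0.052, 0.001, 0.0, 0.001]
[-0.024, 0.004, 0.11, 0.001, 0.0, 0.001]
[0.367, 0.004, 0.193, 0.001, 0.0, 0.001]
```

Emit:
{"api": "apply_moves", "payload": {"moves": [[-0.006,0,0.03,0,0,0,0],[-0.012,0,0.055,0,0,0,0],[-0.018,0,0.08,0,0,0,0],[-0.024,0,0.11,0,0,0,0],[-0.024,0,0.11,0,0,0,0],[-0.024,0,0.11,0,0,0,0]]}}

```text
time_s: 14.15
tool_pos: [0.4232, 0.0288, 0.0231]
tool_rot: [179.9, -12.2, 0.1]
force: [-1.3, -0.9, 6.6]
grip_width: 0.0005
grasp_force: 3.6
```

Pressed fully (6.6 N). Pushing in while holding it down.

Emit:
{"api": "apply_moves", "payload": {"moves": [[0.02,0,0.009,0,0,0,0],[0.044,0,0.014,0,0,0,0],[0.068,0,0.019,0,0,0,0],[0.092,0,0.024,0,0,0,0],[0.116,0,0.029,0,0,0,0],[0.14,0,0.034,0,0,0,0],[0.165,0,0.039,0,0,0,0],[0.19,0,0.044,0,0,0,0],[0.19,0,0.044,0,0,0,0]]}}

```text
time_s: 15.05
tool_pos: [0.4634, 0.0286, 0.0231]
tool_rot: [179.9, -12.3, 0.1]
force: [-0.3, -1.8, 8.7]
grip_width: 0.0005
grasp_force: 3.8
```

```bash
cat > m6.py <<'E'
from h import *
c="top"; x=viewer.read_camera(c).astype(float)
g=np.clip((x[...,1]-np.maximum(x[...,0],x[...,2]))/45,0,1); r=(218,150,248,204)
x,f=fit({(c,r):g[r[1]:r[3],r[0]:r[2]]},lambda x:place(PEG,[x[0],x[1],.0615],Ro.from_euler('y',-20,degrees=True).as_matrix()),[.59,.078],[.02,.003])
print("tray out",.080-(x[0]-.5609),x,f)
E
python3 m6.py
```

```text
tray out 0.03952974074436359 [0.60137026 0.07782889] 5.613912917095403
```

The tray is 40 mm in, past the latch. Lifting off the paddle, then pushing on the panel.

```bash
python3 -c "
from h import *
go([.463,.0276,.050],[180,-12,0]);go([.51,.0276,.050],[180,-12,0]);go([.518,.0276,.050],[180,-12,0])"
```

```text
[0.026, 0.005, -0.132, 0.001, -0.004, 0.001]
[0.256, 0.006, -0.082, 0.001, -0.004, 0.001]
[0.295, 0.006, -0.073, 0.001, -0.004, 0.001]
```

Emit:
{"api": "apply_moves", "payload": {"moves": [[0.013,0,-0.07,0,0,0,0],[0.026,0.005,-0.132,0,0,0,0],[0.026,0.005,-0.132,0,0,0,0],[0.06,0.006,-0.125,0,0,0,0],[0.09,0.006,-0.118,0,0,0,0],[0.115,0.006,-0.112,0,0,0,0],[0.14,0.006,-0.107,0,0,0,0],[0.165,0.006,-0.102,0,0,0,0],[0.19,0.006,-0.096,0,0,0,0],[0.215,0.006,-0.091,0,0,0,0],[0.235,0.006,-0.087,0,0,0,0],[0.256,0.006,-0.082,0,0,0,0],[0.256,0.006,-0.082,0,0,0,0]]}}

```text
time_s: 16.4
tool_pos: [0.5082, 0.0277, 0.0482]
tool_rot: [179.9, -12.1, 0.1]
force: [-1.8, 0.9, -0.5]
grip_width: 0.0005
grasp_force: 0.6
```

```bash
python3 m6.py
```

```text
tray out 0.008558025609561912 [0.63234197 0.07738525] 5.655119938777286
```

Sliding at about 2 N. The last ~8 mm in small steps, up to the stop.

Emit:
{"api": "apply_moves", "payload": {"moves": [[0.01,0,0.002,0,0,0,0],[0.02,0,0.004,0,0,0,0],[0.03,0,0.006,0,0,0,0],[0.04,0,0.008,0,0,0,0],[0.045,0,0.009,0,0,0,0],[0.045,0,0.009,0,0,0,0]]}}

```text
time_s: 17.05
tool_pos: [0.5169, 0.0277, 0.0484]
tool_rot: [179.9, -12.1, 0.1]
force: [-1.0, 0.4, 0.0]
grip_width: 0.0002
grasp_force: 0.8
```

Emit:
{"api": "apply_moves", "payload": {"moves": [[0.01,0,0.002,0,0,0,0],[0.02,0,0.004,0,0,0,0],[0.02,0,0.004,0,0,0,0],[0.02,0,0.004,0,0,0,0]]}}

```text
time_s: 17.45
tool_pos: [0.5177, 0.0277, 0.0475]
tool_rot: [179.9, -11.7, 0.1]
force: [-12.0, -0.6, 7.6]
grip_width: 0.0004
grasp_force: 5.8
```

It's on the stop (12 N). Backing off towards the robot.

Emit:
{"api": "apply_moves", "payload": {"moves": [[-0.05,0,-0.01,0,0,0,0],[-0.15,0,-0.04,0,0,0,0],[-0.28,0,-0.12,0,0,0,0],[-0.33,0,-0.3,0,0,0,0],[-0.33,0,-0.5,0,0,0,0],[-0.33,0,-0.5,0,0,0,0],[-0.33,0,-0.5,0,0,0,0],[-0.33,0,-0.5,0,0,0,0]]}}

```text
time_s: 18.25
tool_pos: [0.4351, 0.0276, 0.1318]
tool_rot: [179.9, -12.0, 0.1]
force: [-0.5, 0.1, -0.2]
grip_width: 0.0004
grasp_force: 0.0
```

```bash
python3 m6.py; python3 m5.py pics/m7.png 0.08
```

```text
tray out -0.00034522636351703995 [0.64124523 0.07730712] 5.102040485789896
[  0.3 -13.2  -8.  127.6  -0.2  53.6 -97.4] [0.4347 0.0276 0.1313] [ 1.7992e+02 -1.1970e+01  1.2000e-01] [ 0.6 -0.5  0.3]
```

View pics/m7.png

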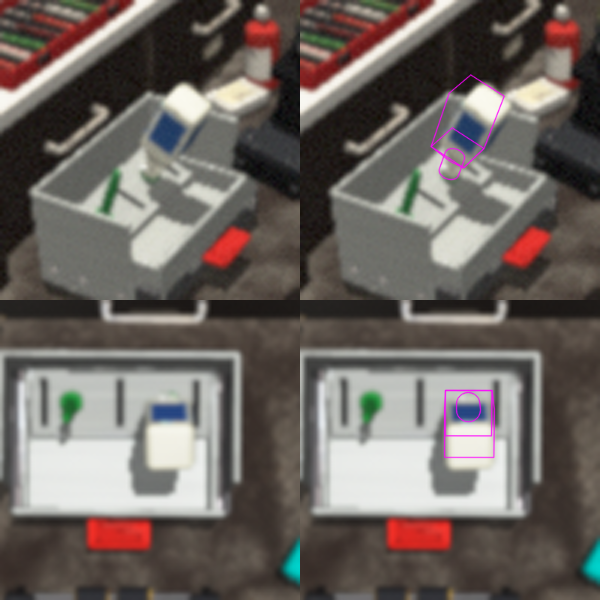

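The tray is home (estimated within 1 mm), and the bottle hangs unchanged on the right peg at top crop (168,430). The paddle at (120,535) is free, and the arm is clear.

```bash
python3 -c "
from cell import env
print(env.sign_off())"
```

```text
the job is handed in; nothing more can be done
None
```

The job is handed in; sign-off gave no verdict, but the last pictures show the bottle hanging on the right peg, the tray home to within about 1 mm, the paddle free and the arm clear.

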